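# Load the kiln rack in mirrored order

### The job

Move the four terracotta pieces (bottle, jar, beaker and the test block standing in its slot) from the wooden drying rack to the steel kiln rack, one upright in the middle of each square tile. The kiln rack will be turned round on its way into the kiln, so reverse the row: the leftmost piece on the drying rack goes on the rightmost tile, the second from the left on the second from the right, and so on. The clay is brittle: set each piece down gently, without dropping it or tipping it over, and let go of it.

Things in the scene. Friction and masses are not known exactly. Their poses are not given: they have to be found in the camera images.
- bottle: loose unglazed terracotta bottle, 120 mm tall: belly 60 mm across (from 22 to 45 mm up), sloping shoulder, then a straight round neck 30 mm across from 75 mm up to the top. About 0.26 kg. Origin at the centre of the underside; z points up.
- jar: loose squat terracotta jar, 64 mm tall: upright round wall 60 mm across from 12 to 46 mm up, then a low collar 42 mm across. About 0.24 kg. Origin at the centre of the underside; z points up.
- beaker: loose plain straight terracotta beaker, a cylinder 50 mm across and 90 mm tall with a wide dark mouth. About 0.22 kg. Origin at the centre of the underside; z points up.
- test_block: loose rectangular terracotta test block, 24 mm thick (its x) by 50 mm wide (its y) by 100 mm tall, about 0.23 kg. At the start it stands in the narrow slot of slot_holder, with only its top 50 mm exposed, and comes out straight up. It stands by itself on its 24 x 50 mm end. Origin at the centre of the underside; z points up.
- bat_bottle: round plywood bat, 68 mm across, 12 mm thick, fixed on the drying rack; the bottle stands on it at the start. Origin at the centre of the underside; z points up. The three bats are alike; each is known by what stands on it at the start.
- bat_jar: round plywood bat, 68 mm across, 12 mm thick, fixed on the drying rack; the jar stands on it at the start. Origin at the centre of the underside; z points up. The three bats are alike; each is known by what stands on it at the start.
- bat_beaker: round plywood bat, 68 mm across, 12 mm thick, fixed on the drying rack; the beaker stands on it at the start. Origin at the centre of the underside; z points up. The three bats are alike; each is known by what stands on it at the start.
- slot_holder: dark wooden holder fixed on the drying rack, 52 mm (x) by 60 mm (y), 62 mm tall: a 12 mm floor and two 12 mm walls along y, with a slot 28 mm wide between them, open at the top and at both ends; the test block stands in it at the start. Origin at the centre of the underside.
- drying_rack: fixed pale wooden plank on battens with dark end stops, 90 mm (x) by 410 mm (y), plank top 30 mm above the table, end stops 42 mm. It carries the three bats and the slot holder in a row along its y, in any order, at y = +132, +44, -44 and -132 mm in its frame; their tops or floor are 42 mm above the table. Origin on the table under its centre, x away from the robot, y to the robot's left (turned by up to 0.1 rad). It may be the nearer or the farther of the two racks.
- kiln_rack: fixed dark steel frame, 80 mm (x) by 400 mm (y), with four pale square kiln tiles, 70 x 70 mm, in a row along its y, centred at x = 0 and y = +132, +44, -44 and -132 mm in its frame; tile tops 45 mm above the table, nothing stands higher. Empty at the start. Origin on the table under its centre, x away from the robot, y to the robot's left (turned by up to 0.1 rad).
Things that resemble listed ones, but are neither listed nor needed, are in the scene too. Leave any green look-alike of the test_block alone. Leave any yellow look-alike of the beaker alone.

How it is judged:
At the end, for the whole second after the job is handed in: Each piece stands on the kiln-rack tile that mirrors its starting place (start at +y on the drying rack: tile at -y), within 15 mm of the tile's centre along x and y, underside within 5 mm of the tile's top, upright within 0.12 rad, at rest and released (((y of bat_bottle in the frame of drying_rack between 0.102 and 0.162 m and y of bottle in the frame of kiln_rack between -0.147 and -0.117 m) or (y of bat_bottle in the frame of drying_rack between 0.014 and 0.074 m and y of bottle in the frame of kiln_rack between -0.059 and -0.029 m) or (y of bat_bottle in the frame of drying_rack between -0.074 and -0.014 m and y of bottle in the frame of kiln_rack between 0.029 and 0.059 m) or (y of bat_bottle in the frame of drying_rack between -0.162 and -0.102 m and y of bottle in the frame of kiln_rack between 0.117 and 0.147 m)) and x of bottle in the frame of kiln_rack between -0.015 and 0.015 m and z of bottle in the frame of kiln_rack between 0.04 and 0.05 m and angle between each of bottle, jar, beaker, test_block's own z axis and vertical below 0.12 rad and linear speed of each of bottle, jar, beaker, test_block below 0.02 m/s and angular speed of each of bottle, jar, beaker, test_block below 0.2 rad/s and ((y of bat_jar in the frame of drying_rack between 0.102 and 0.162 m and y of jar in the frame of kiln_rack between -0.147 and -0.117 m) or (y of bat_jar in the frame of drying_rack between 0.014 and 0.074 m and y of jar in the frame of kiln_rack between -0.059 and -0.029 m) or (y of bat_jar in the frame of drying_rack between -0.074 and -0.014 m and y of jar in the frame of kiln_rack between 0.029 and 0.059 m) or (y of bat_jar in the frame of drying_rack between -0.162 and -0.102 m and y of jar in the frame of kiln_rack between 0.117 and 0.147 m)) and x of jar in the frame of kiln_rack between -0.015 and 0.015 m and z of jar in the frame of kiln_rack between 0.04 and 0.05 m and ((y of bat_beaker in the frame of drying_rack between 0.102 and 0.162 m and y of beaker in the frame of kiln_rack between -0.147 and -0.117 m) or (y of bat_beaker in the frame of drying_rack between 0.014 and 0.074 m and y of beaker in the frame of kiln_rack between -0.059 and -0.029 m) or (y of bat_beaker in the frame of drying_rack between -0.074 and -0.014 m and y of beaker in the frame of kiln_rack between 0.029 and 0.059 m) or (y of bat_beaker in the frame of drying_rack between -0.162 and -0.102 m and y of beaker in the frame of kiln_rack between 0.117 and 0.147 m)) and x of beaker in the frame of kiln_rack between -0.015 and 0.015 m and z of beaker in the frame of kiln_rack between 0.04 and 0.05 m and ((y of slot_holder in the frame of drying_rack between 0.102 and 0.162 m and y of test_block in the frame of kiln_rack between -0.147 and -0.117 m) or (y of slot_holder in the frame of drying_rack between 0.014 and 0.074 m and y of test_block in the frame of kiln_rack between -0.059 and -0.029 m) or (y of slot_holder in the frame of drying_rack between -0.074 and -0.014 m and y of test_block in the frame of kiln_rack between 0.029 and 0.059 m) or (y of slot_holder in the frame of drying_rack between -0.162 and -0.102 m and y of test_block in the frame of kiln_rack between 0.117 and 0.147 m)) and x of test_block in the frame of kiln_rack between -0.015 and 0.015 m and z of test_block in the frame of kiln_rack between 0.04 and 0.05 m); the robot touches nothing.
It fails at once if a piece is tipped over (angle between any of bottle, jar, beaker, test_block's own z axis and vertical above 0.7 rad).
It fails at once if a piece falls freely (let go more than about 2 cm above what it lands on) ((linear speed of bottle above 0.6 m/s and contact force between the fingers and bottle below 0.05 N) or (linear speed of jar above 0.6 m/s and contact force between the fingers and jar below 0.05 N) or (linear speed of beaker above 0.6 m/s and contact force between the fingers and beaker below 0.05 N) or (linear speed of test_block above 0.6 m/s and contact force between the fingers and test_block below 0.05 N)).
It also fails if it takes over 128 s, if anything falls off the work surface, if the arm or the gripper's body presses on something with over 40 N, if the wrist force passes 120 N, or if a joint passes its speed limit or range.

### The arm

A 7-joint arm with a two-finger parallel gripper is mounted at the origin on the work surface. World frame = base frame: x ahead of the robot, y to its left, z up, the work surface at z = 0. Lengths are in m, angles in rad, forces in N, time in s.
With the tool pointing down it reaches from about 0.4 to 0.85 m from the base axis. Payload 10.4 kg.
Tool frame: the origin (TCP) lies at the very end of the fingers, on their centre line; the grasp point (between the pads) lies 19 mm behind it; z points along the fingers, y is the line along which they close (so a half turn about z gives the same grasp; the last joint's range is limited). The gripper opens to 85 mm and grips with 20 to 120 N. Pads are 22 mm wide; open, the fingers measure 114 mm over their backs; the gripper's body (76 mm by 85 mm) begins 54 mm behind the grasp point. The pads swing forward as they close: fully open they stand 13 mm farther back than shut.
Start: joints at [-1.193, 0.332, -0.065, 1.46, 0.022, 1.35, -0.088], TCP at [0.244, 0.575, 0.231] pointing down, gripper open.
Joint ranges: [-2.6, 2.6], [-0.5, 2.12], [-1.47, 1.34], [0.16, 2.42], [-1.27, 4.41], [0.06, 2.06], [-2.6, 2.6]. Speed limits (rad/s): [2.22, 2.22, 2.79, 2.79, 3.14, 3.14, 3.14].

### API

Orientations are given as a unit quaternion [x, y, z, w].
In Python, from workcell import * gives the robot as it stands.
- The arm moves only by the tool step_arm, never from a script. Its argument "commands" is one flat list of numbers, 7 for each row, row after row: the finger opening in mm, from 0 to 85.4, then the shift along the world's x, y, z as a fraction of full scale, then the turn, a rotation vector about the world's x, y, z as a fraction of full scale. A call has exactly 10 rows; each row is the pose to reach, as a shift and turn from the pose commanded when the call began, turning the shorter way round; what a row does not reach only later rows make up. Full scale, the value 1, is 0.6 m for a shift and pi rad for a turn. A row lasts 1/8 s, in which the tool goes at most 62.5 mm and 10.7 degrees, less where a joint would pass 70% of its speed; a pose out of reach is approached as far as the arm can. A call with a number of a shift or a turn outside -1 to 1 is refused whole. A call with a gripper value outside its range is refused whole. The fingers move at their own pace and stop on an object; "squeeze" is the grip in N (left out, the last holds). Time passes only in rows, so rows that repeat a pose let the fingers close, or fill a call up. It gives the time, the measured TCP pose, the force, the opening and the grip force at its end, in the units of the state.
- get_obs(): the state, without advancing time (a new reading comes with each control period).
- camera(name): name is "scene" or "top" or "wrist"; returns the picture (400x640x3 uint8, red, green, blue); there is no depth.
- camera_params(name): a dict with "mtx" (3x3 intrinsics, pixels), "extrinsics" (4x4, takes a point from world to camera coordinates); the wrist camera has in their place "tool_from_camera" (4x4, takes a point from camera to tool coordinates, whose origin is the TCP and whose axes are the flange's). Camera axes: x right, y down, z forward; pixel columns grow to the right and rows downward; lengths in m; the calibration is good to about 2 mm. A picture is of the moment at which its call begins: read the wrist's pose just before it. camera_params takes no time and is no camera call.
- hand_in(): hands the job in; it is judged then, once.
The state is a dict: "clock": time; "joint_pos": joint angles; "joint_velocities": joint speeds; "tau": joint torques, N m; "position": TCP position; "ee_rot": TCP orientation; "ft_force": force on the tool from outside, world axes, zero at the start; "torque": the same for the moment, N m; "grip_width": opening from 0.0 (shut) to 1.0 (fully open); "grasp_force": force on a finger pad.
Only numpy, scipy, OpenCV 4.12 (cv2) and the standard library are available. Lean on these libraries where they do the work, as an engineer would, in place of code of your own. Each camera call takes 0.05 s, during which the arm holds its last target. There are 200 camera calls.

## Working session

There is one attempt and no reset: what is moved stays moved. The work goes in short steps, Python scripts to look and compute and a tool call to move; the robot and the scene stay as the last step left them, time stands still between calls to the robot, and variables do not carry over. Pictures are saved under pics/ and viewed, at most 14 in all, crops included, and the job is handed in when it is done.

Besides the shell and the picture viewer there is one more tool, called after "Call:" as name(argument=value, ...) on one line, values as JSON. step_arm: Moves the arm, as the interface text tells. Its arguments: {"type":"object","properties":{"commands":{"type":"array","items":{"type":"number"}},"squeeze":{"type":"number"}},"required":["commands"]}

```bash
mkdir -p pics; ls
python3 - <<'E'
from workcell import *
import cv2
o=get_obs();print(o)
for n in("scene","top"):
    cv2.imwrite(f"pics/{n}0.png",camera(n)[:,:,::-1]);print(n,camera_params(n))
print(camera_params("wrist"))
E
```

```text
pics
{'clock': 0.0, 'joint_pos': array([-1.19255135,  0.3329062 , -0.06469483,  1.4609567 ,  0.02160871,
        1.34987006, -0.08850934]), 'joint_velocities': array([ 5.99169021e-04,  1.25130932e-06, -8.86683065e-05,  2.60996014e-04,
       -9.32137884e-05,  7.50573777e-04, -5.58702928e-04]), 'tau': array([-7.35633694e-05, -6.25452447e+01,  4.88541042e-02, -3.91605949e+01,
        1.62490614e-02,  9.83878796e-03,  1.30858643e-05]), 'position': array([0.24373731, 0.57510927, 0.23048712]), 'ee_rot': array([ 1.99078920e-01,  9.79983195e-01, -7.14379777e-04, -1.06416286e-04]), 'ft_force': array([-0.74479098,  0.09656228,  0.17745584]), 'torque': array([-0.02393554,  0.00876558,  0.01870878]), 'grasp_force': 0.0, 'grip_width': 0.9989258238986126}
scene {'mtx': array([[415.18443139,   0.        , 327.58002837],
       [  0.        , 415.18443139, 198.71504753],
       [  0.        ,   0.        ,   1.        ]]), 'extrinsics': array([[-0.01460999,  0.99968382,  0.02046471, -0.0280858 ],
       [ 0.6659487 ,  0.02499546, -0.74557867, -0.35899568],
       [-0.74585446,  0.00273555, -0.66610
[... 333 characters left out ...]
0.98591757, -0.03168442, -0.16420305,  0.6064806 ],
       [ 0.16480067, -0.01725719, -0.98617591,  0.8874027 ],
       [ 0.        ,  0.        ,  0.        ,  1.        ]])}
{'mtx': array([[346.66773614,   0.        , 321.46503732],
       [  0.        , 346.66773614, 198.75353153],
       [  0.        ,   0.        ,   1.        ]]), 'tool_from_camera': array([[ 3.70222759e-05, -9.63136950e-01, -2.69011549e-01,
         6.80416124e-02],
       [ 9.99999856e-01, -1.08425021e-04,  5.25815398e-04,
         5.36092610e-04],
       [-5.35599822e-04, -2.69011530e-01,  9.63136807e-01,
        -1.41588263e-01],
       [ 0.00000000e+00,  0.00000000e+00,  0.00000000e+00,
         1.00000000e+00]])}
```

View pics/top0.png

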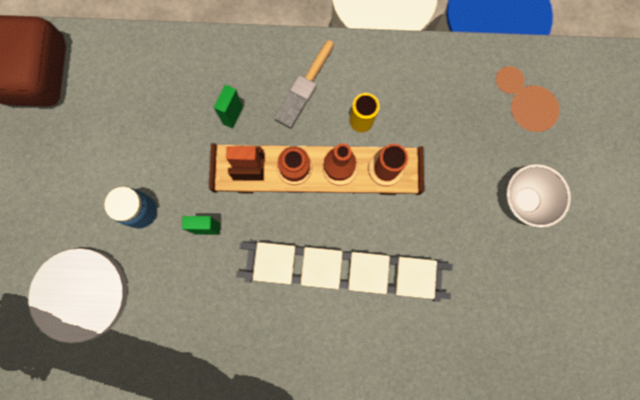

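View pics/scene0.png

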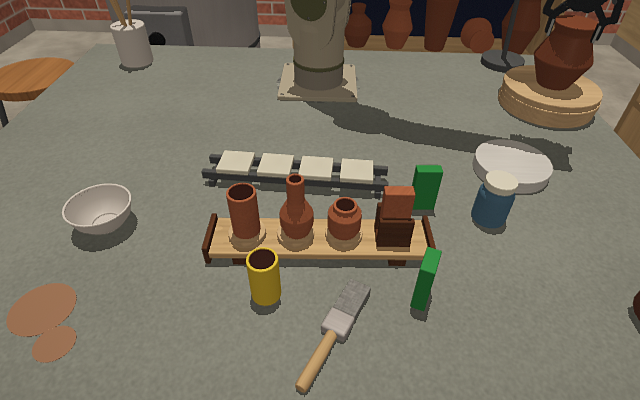

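The top view shows the drying rack (farther), left to right: test block (245,158), jar (293,162), bottle (342,158) and beaker (390,160). The kiln tiles are at (274,262), (321,267), (369,272) and (416,277). 
Possible confusions: green blocks at (228,105) and (200,224), and a yellow beaker at (365,112). The flat terracotta discs at (510,80) and (535,108) and the back-shelf pots are not on the rack. I choose the four terracotta pieces on the rack.

```bash
cat > h.py <<'E'
from workcell import *
import cv2, numpy as np
def ray(P,E,uv):
    d=np.linalg.inv(P)@np.array([uv[0],uv[1],1.]);R,t=E[:3,:3],E[:3,3]
    return -R.T@t, R.T@d
def onplane(n,uv,z,T=None):
    c=camera_params(n)
    if T is None: E=c["extrinsics"]
    else: E=np.linalg.inv(T@c["tool_from_camera"])
    o,d=ray(c["mtx"],E,uv);return o+d*(z-o[2])/d[2]
def proj(n,p,T=None):
    c=camera_params(n);E=c["extrinsics"] if T is None else np.linalg.inv(T@c["tool_from_camera"])
    q=E[:3,:3]@np.array(p)+E[:3,3];q=c["mtx"]@q;return q[:2]/q[2]
def blobs(m,lo,hi):
    cs,_=cv2.findContours(m.astype(np.uint8),cv2.RETR_EXTERNAL,cv2.CHAIN_APPROX_NONE)
    return [c for c in cs if lo<cv2.contourArea(c)<hi]
E
python3 - <<'E'
from h import *
im=cv2.imread("pics/top0.png")[:,:,::-1].astype(int);r,g,b=im[:,:,0],im[:,:,1],im[:,:,2]
roi=np.zeros(r.shape,bool);roi[230:310,230:460]=1
ts=[]
for c in blobs((r>200)&(b>150)&roi,600,4000):
    q=cv2.minAreaRect(c);ts.append(onplane("top",q[0],.045));print("tile",np.round(q[0]),np.round(ts[-1],4),q[1])
ts=np.array(sorted(ts,key=lambda p:-p[1]));d=ts[0]-ts[-1];print("pitch",np.linalg.norm(np.diff(ts,axis=0),axis=1),"c",ts.mean(0),"ang",np.arctan2(-d[0],d[1]))
roi[:]=0;roi[130:205,200:440]=1
h=cv2.cvtColor(im.astype(np.uint8),cv2.COLOR_RGB2HSV)
clay=(r>70)&(g<0.55*r)&roi&(h[:,:,0]<9)
dark=(r<75)&(r>g*1.1)&roi
wood=(r>150)&(g>110)&(b<150)&roi
cs=np.vstack(blobs(wood,100,9e9));q=cv2.minAreaRect(cs);bx=cv2.boxPoints(q)
print("plank",[np.round(onplane("top",p,.03),3) for p in bx])
for c in blobs(clay,80,4000): print("clay",cv2.boundingRect(c),cv2.contourArea(c))
big=cv2.resize(im[130:205,200:440].astype(np.uint8)[:,:,::-1],(800,250),interpolation=cv2.INTER_CUBIC)
mk=cv2.resize((clay*255).astype(np.uint8)[130:205,200:440],(800,250))
cv2.imwrite("pics/crop.png",np.vstack([big,cv2.merge([mk]*3)]))
E
```

```text
tile [416. 278.] [ 0.4689 -0.1665  0.045 ] (38.206085205078125, 38.2966194152832)
tile [369. 273.] [ 0.4752 -0.0783  0.045 ] (38.10992431640625, 38.01042175292969)
tile [321. 268.] [0.4817 0.0094 0.045 ] (38.28090286254883, 38.032325744628906)
tile [274. 263.] [0.488  0.0973 0.045 ] (38.31974411010742, 37.98844528198242)
pitch [0.08810995 0.08793996 0.08840273] c [ 0.47847725 -0.03450231  0.045     ] ang -0.07238043026686075
plank [array([0.597, 0.214, 0.03 ]), array([0.742, 0.224, 0.03 ]), array([ 0.758, -0.215,  0.03 ]), array([ 0.61 , -0.213,  0.03 ])]
clay (279, 148, 30, 33) 708.0
clay (227, 148, 35, 22) 267.5
clay (375, 144, 32, 36) 731.5
clay (325, 144, 30, 36) 730.5
```

View pics/crop.png

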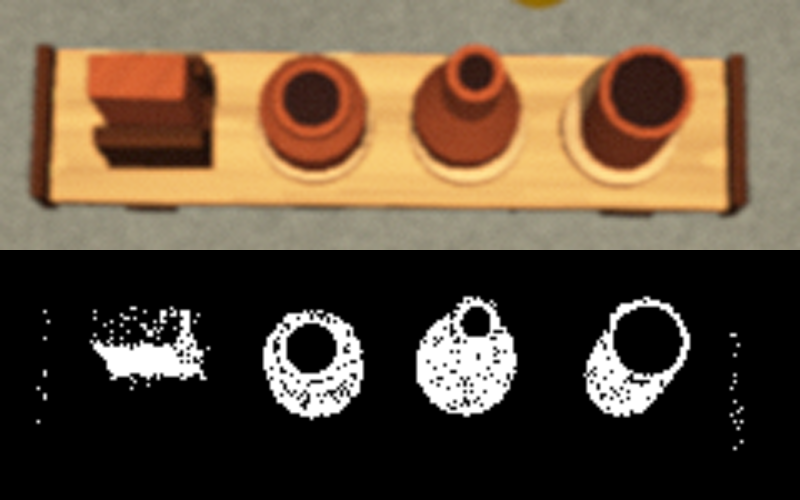

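The crop confirms the four terracotta pieces: block top face (137,76), jar mouth (312,98), bottle mouth (475,72) and beaker mouth (650,92). Next I find the mouths by their dark discs and cross-check them against the 88 mm pitch.

Run:
```python
from h import *
im=cv2.imread("pics/top0.png")[:,:,::-1].astype(int);r,g,b=im[:,:,0],im[:,:,1],im[:,:,2]
P={}
for n,(u,v),w,z in(("jar",(293.6,159.4),11,.106),("bottle",(342.5,151.6),8,.162),("beaker",(395,157.6),15,.132)):
    roi=np.zeros(r.shape,bool);roi[int(v)-w:int(v)+w,int(u)-w:int(u)+w]=1
    c=max(blobs((r<95)&roi,5,900),key=cv2.contourArea);m=cv2.moments(c);uv=m["m10"]/m["m00"],m["m01"]/m["m00"]
    P[n]=onplane("top",uv,z);print(n,np.round(uv,1),cv2.boundingRect(c),np.round(P[n],4))
# block top face: bright orange
roi=np.zeros(r.shape,bool);roi[140:170,220:270]=1
c=max(blobs((r>150)&(g<0.6*r)&roi,20,900),key=cv2.contourArea);q=cv2.minAreaRect(c)
P["block"]=onplane("top",q[0],.142);print("block",q,np.round(P["block"],4),[np.round(onplane("top",p,.142),3)[:2] for p in cv2.boxPoints(q)])
o=[P[k] for k in("block","jar","bottle","beaker")]
print("pitch",[np.linalg.norm((o[i]-o[i+1])[:2]) for i in range(3)],"ang",np.polyfit([p[1] for p in o],[p[0] for p in o],1))
sc=dict(jar=.106,bottle=.162,beaker=.132,block=.142)
for k in P: print(k,"scene px",np.round(proj("scene",P[k])))
o=get_obs();print(o["position"],o["ee_rot"])
from scipy.spatial.transform import Rotation as R
a=-0.035
T=R.from_matrix(np.array([[0,np.cos(a),0],[1,np.sin(a),0],[0,0,-1]])) # placeholder
for a in(-.072,-.035):
    y=np.array([np.cos(a),np.sin(a),0]);z=np.array([0,0,-1.]);x=np.cross(y,z)
    t=R.from_matrix(np.c_[x,y,z]);print(a,((t*R.from_quat(o["ee_rot"]).inv()).as_rotvec()/np.pi).round(4))
```

```text
jar [292.9 159. ] (285, 152, 16, 15) [0.6703 0.0667 0.106 ]
bottle [342.4 151.2] (338, 147, 10, 10) [ 0.6725 -0.018   0.162 ]
beaker [393.8 156.8] (384, 147, 21, 21) [ 0.6736 -0.1094  0.132 ]
block ((240.5, 152.5), (13.0, 29.0), 90.0) [0.6696 0.1547 0.142 ] [array([0.68, 0.18]), array([0.682, 0.131]), array([0.659, 0.129]), array([0.657, 0.179])]
pitch [np.float64(0.08799851822680184), np.float64(0.08473565608416678), np.float64(0.09137516413082591)] ang [-0.01615063  0.67186722]
jar scene px [346. 205.]
bottle scene px [295. 179.]
beaker scene px [241. 192.]
block scene px [400. 190.]
[0.24373017 0.57516574 0.23059489] [ 1.99053439e-01  9.79988429e-01 -6.30904706e-04 -9.46321701e-05]
-0.072 [ 2.000e-04 -4.000e-04 -3.953e-01]
-0.035 [ 3.000e-04 -4.000e-04 -3.836e-01]
```

Call:
step_arm(commands=[85,0.71,-0.7,0.03,0,0,-0.367,85,0.71,-0.7,0.03,0,0,-0.367,85,0.71,-0.7,0.03,0,0,-0.367,85,0.71,-0.7,0.03,0,0,-0.367,85,0.71,-0.7,0.03,0,0,-0.367,85,0.71,-0.7,0.03,0,0,-0.367,85,0.71,-0.7,0.03,0,0,-0.367,85,0.71,-0.7,0.03,0,0,-0.367,85,0.71,-0.7,0.03,0,0,-0.367,85,0.71,-0.7,0.03,0,0,-0.367], squeeze=40)

```text
clock: 1.35
position: [0.6714, 0.1518, 0.2488]
ee_rot: [0.702, 0.712, -0.001, 0.001]
ft_force: [-0.5, 1.4, 0.1]
grip_width: 0.996
grasp_force: 0.0
```

```bash
cat >> h.py <<'E'
from scipy.spatial.transform import Rotation as R
def snap(name):
    o=get_obs();T=np.eye(4);T[:3,:3]=R.from_quat(o["ee_rot"]).as_matrix();T[:3,3]=o["position"]
    im=camera("wrist");cv2.imwrite(f"pics/{name}.png",im[:,:,::-1]);np.save(f"pics/{name}.npy",T)
    print("pose",o["position"].round(4),"yaw",np.arctan2(T[1,1],T[0,1]).round(4));return im,T
E
python3 - <<'E'
from h import *
im,T=snap("w1")
for p in((.6696,.1547,.142),(.6703,.0667,.106)): print(proj("wrist",p,T).round())
E
```

```text
pose [0.6714 0.1518 0.2488] yaw 0.0138
[319. 194.]
[319. 277.]
```

View pics/w1.png

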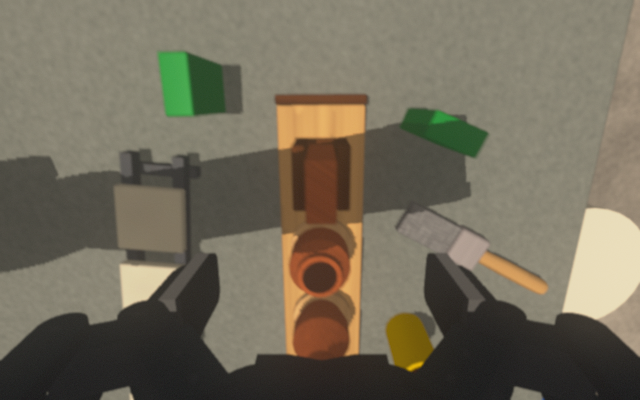

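The wrist view shows the block top around (321,195), against a prediction of (319,194). The gripper is aligned with it and the jar mouth is at (321,277). Descending.

Call:
step_arm(commands=[85,0.002,0,-0.08,0,0,0,85,0.002,0,-0.16,0,0,0,85,0.002,0,-0.22,0,0,0,85,0.002,0,-0.245,0,0,0,85,0.002,0,-0.245,0,0,0,85,0.002,0,-0.245,0,0,0,60,0.002,0,-0.245,0,0,0,40,0.002,0,-0.245,0,0,0,10,0.002,0,-0.245,0,0,0,10,0.002,0,-0.245,0,0,0], squeeze=40)

```text
clock: 2.65
position: [0.6711, 0.1555, 0.1026]
ee_rot: [0.701, 0.713, 0.0, 0.0]
ft_force: [-0.8, -0.6, 2.6]
grip_width: 0.274
grasp_force: 43.6
```

Call:
step_arm(commands=[10,0,0,0,0,0,0,10,0,0,0,0,0,0,10,0,0,0,0,0,0,10,0,0,0,0,0,0,10,0,0,0.03,0,0,0,10,0,0,0.06,0,0,0,10,0,0,0.1,0,0,0,10,0,0,0.15,0,0,0,10,0,0,0.2,0,0,0,10,0,0,0.22,0,0,0])

```text
clock: 3.9
position: [0.6718, 0.1555, 0.2374]
ee_rot: [0.701, 0.713, 0.002, 0.001]
ft_force: [0.3, 0.6, -3.0]
grip_width: 0.276
grasp_force: 43.3
```

Call:
step_arm(commands=[10,-0.08,0,0.02,0,0,0,10,-0.16,-0.02,0.02,0,0,0,10,-0.22,-0.09,0.02,0,0,0,10,-0.27,-0.17,0.02,0,0,0,10,-0.3,-0.25,0.02,0,0,0,10,-0.32,-0.34,0.02,0,0,0,10,-0.336,-0.43,0.02,0,0,0,10,-0.336,-0.51,0.02,0,0,0,10,-0.336,-0.536,0.0,0,0,0,10,-0.336,-0.536,-0.05,0,0,0])

```text
clock: 5.15
position: [0.4697, -0.1681, 0.2048]
ee_rot: [0.702, 0.712, 0.001, 0.001]
ft_force: [0.1, 0.6, -3.2]
grip_width: 0.279
grasp_force: 43.3
```

Call:
step_arm(commands=[10,0,0,-0.06,0,0,0,10,0,0,-0.12,0,0,0,10,0,0,-0.145,0,0,0,10,0,0,-0.155,0,0,0,10,0,0,-0.161,0,0,0,10,0,0,-0.164,0,0,0,10,0,0,-0.164,0,0,0,10,0,0,-0.164,0,0,0,10,0,0,-0.164,0,0,0,10,0,0,-0.164,0,0,0])

```text
clock: 6.4
position: [0.4695, -0.1661, 0.106]
ee_rot: [0.701, 0.713, 0.0, 0.0]
ft_force: [-0.1, -0.3, -2.8]
grip_width: 0.276
grasp_force: 43.1
```

Call:
step_arm(commands=[10,0,0,-0.001,0,0,0,10,0,0,-0.002,0,0,0,10,0,0,-0.002,0,0,0,20,0,0,-0.002,0,0,0,30,0,0,-0.002,0,0,0,50,0,0,-0.002,0,0,0,70,0,0,-0.002,0,0,0,85,0,0,-0.002,0,0,0,85,0,0,-0.002,0,0,0,85,0,0,0.02,0,0,0])

```text
clock: 7.65
position: [0.4688, -0.166, 0.1178]
ee_rot: [0.701, 0.713, -0.001, -0.001]
ft_force: [-0.2, 0.0, -0.1]
grip_width: 0.998
grasp_force: 0.0
```

Call:
step_arm(commands=[85,0,0,0.09,0,0,0,85,0,0,0.18,0,0,0,85,0.03,0.06,0.22,0,0,0,85,0.1,0.14,0.22,0,0,0,85,0.18,0.22,0.22,0,0,0,85,0.26,0.3,0.22,0,0,0,85,0.32,0.37,0.22,0,0,0,85,0.336,0.388,0.22,0,0,0,85,0.336,0.388,0.22,0,0,0,85,0.336,0.388,0.22,0,0,0])

```text
clock: 8.9
position: [0.6707, 0.0651, 0.2507]
ee_rot: [0.702, 0.713, 0.0, 0.0]
ft_force: [-0.1, 0.3, -0.4]
grip_width: 0.998
grasp_force: 0.0
```

Run:
```python
from h import *
im,T=snap("w2")
for p in((.6703,.0667,.106),(.6725,-.018,.162)): print(proj("wrist",p,T).round(1))
t=camera("top");cv2.imwrite("pics/top1.png",t[:,:,::-1])
a=cv2.resize(im[100:400,120:520],(400,300));b=cv2.resize(t[120:320,200:466],(400,300))
cv2.imwrite("pics/v2.png",np.hstack([a,b])[:,:,::-1])
```

```text
pose [0.6707 0.0651 0.2507] yaw 0.0153
[320.5 184.1]
[321.7 310. ]
```

View pics/v2.png

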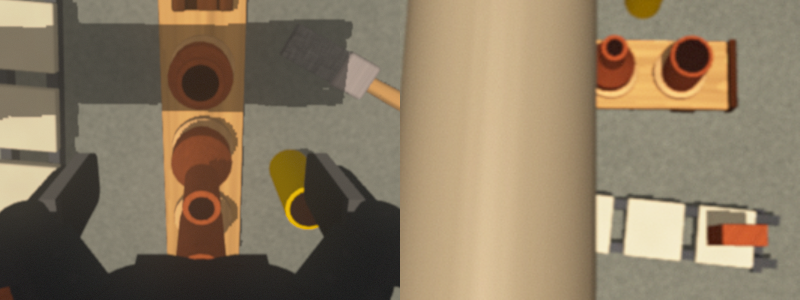

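The left half shows the jar mouth at (320,182) in full-frame pixels and the bottle mouth at (322,308), both within 2 px of prediction. The right half shows the block standing on the rightmost tile. Now the jar.

Call:
step_arm(commands=[85,0,0,-0.09,0,0,0,85,0,0,-0.18,0,0,0,85,0,0,-0.26,0,0,0,85,0,0,-0.305,0,0,0,85,0,0,-0.318,0,0,0,85,0,0,-0.318,0,0,0,70,0,0,-0.318,0,0,0,60,0,0,-0.318,0,0,0,45,0,0,-0.318,0,0,0,45,0,0,-0.318,0,0,0])

```text
clock: 10.25
position: [0.6714, 0.0668, 0.0608]
ee_rot: [0.701, 0.713, 0.001, 0.0]
ft_force: [-5.0, -0.6, 8.3]
grip_width: 0.684
grasp_force: 42.3
```

Call:
step_arm(commands=[45,0,0,0,0,0,0,45,0,0,0,0,0,0,45,0,0,0.01,0,0,0,45,0,0,0.03,0,0,0,45,0,0,0.07,0,0,0,45,0,0,0.13,0,0,0,45,0,0,0.19,0,0,0,45,0,0,0.24,0,0,0,45,0,0,0.25,0,0,0,45,0,0,0.25,0,0,0])

```text
clock: 11.5
position: [0.6708, 0.0667, 0.2087]
ee_rot: [0.701, 0.713, -0.0, -0.0]
ft_force: [0.0, -0.1, -3.1]
grip_width: 0.682
grasp_force: 43.7
```

Call:
step_arm(commands=[45,-0.08,0,0,0,0,0,45,-0.16,0,0,0,0,0,45,-0.23,-0.05,0,0,0,0,45,-0.29,-0.11,0,0,0,0,45,-0.326,-0.18,0,0,0,0,45,-0.326,-0.23,0,0,0,0,45,-0.326,-0.241,-0.04,0,0,0,45,-0.326,-0.241,-0.1,0,0,0,45,-0.326,-0.241,-0.15,0,0,0,45,-0.326,-0.241,-0.18,0,0,0])

```text
clock: 12.75
position: [0.4736, -0.0779, 0.0984]
ee_rot: [0.701, 0.713, -0.002, -0.001]
ft_force: [-0.2, 0.1, -2.2]
grip_width: 0.686
grasp_force: 44.0
```

Call:
step_arm(commands=[45,0,0,-0.03,0,0,0,45,0,0,-0.045,0,0,0,45,0,0,-0.055,0,0,0,45,0,0,-0.058,0,0,0,45,0,0,-0.06,0,0,0,45,0,0,-0.06,0,0,0,45,0,0,-0.06,0,0,0,45,0,0,-0.06,0,0,0,45,0,0,-0.06,0,0,0,45,0,0,-0.06,0,0,0])

```text
clock: 14.0
position: [0.4754, -0.0779, 0.0651]
ee_rot: [0.701, 0.713, 0.0, 0.0]
ft_force: [0.8, -0.4, -2.1]
grip_width: 0.686
grasp_force: 44.0
```

Call:
step_arm(commands=[45,0,0,-0.001,0,0,0,45,0,0,-0.002,0,0,0,45,0,0,-0.002,0,0,0,62,0,0,-0.002,0,0,0,70,0,0,-0.002,0,0,0,85,0,0,-0.002,0,0,0,85,0,0,-0.002,0,0,0,85,0,0,0.0,0,0,0,85,0,0,0.02,0,0,0,85,0,0,0.05,0,0,0])

```text
clock: 15.25
position: [0.4752, -0.078, 0.0959]
ee_rot: [0.701, 0.713, -0.0, -0.0]
ft_force: [0.4, -0.6, 0.0]
grip_width: 0.996
grasp_force: 0.0
```

Call:
step_arm(commands=[85,0,0,0.09,0,0,0,85,0,0,0.18,0,0,0,85,0,0,0.23,0,0,0,85,0.08,0.03,0.23,0,0,0,85,0.17,0.06,0.23,0,0,0,85,0.25,0.09,0.23,0,0,0,85,0.31,0.101,0.23,0,0,0,85,0.328,0.101,0.23,0,0,0,85,0.328,0.101,0.23,0,0,0,85,0.328,0.101,0.23,0,0,0])

```text
clock: 16.5
position: [0.6715, -0.0181, 0.2339]
ee_rot: [0.701, 0.713, 0.0, 0.0]
ft_force: [-0.2, -0.4, -0.2]
grip_width: 0.996
grasp_force: 0.0
```

Call:
step_arm(commands=[85,0,0,-0.06,0,0,0,85,0,0,-0.12,0,0,0,85,0,0,-0.165,0,0,0,85,0,0,-0.18,0,0,0,85,0,0,-0.18,0,0,0,65,0,0,-0.18,0,0,0,45,0,0,-0.18,0,0,0,33,0,0,-0.18,0,0,0,15,0,0,-0.18,0,0,0,15,0,0,-0.18,0,0,0])

```text
clock: 17.75
position: [0.6724, -0.0173, 0.1257]
ee_rot: [0.701, 0.713, 0.0, 0.0]
ft_force: [-1.0, 0.6, 5.7]
grip_width: 0.335
grasp_force: 39.6
```

Call:
step_arm(commands=[15,0,0,0,0,0,0,15,0,0,0,0,0,0,15,0,0,0,0,0,0,15,0,0,0.01,0,0,0,15,0,0,0.04,0,0,0,15,0,0,0.09,0,0,0,15,0,0,0.15,0,0,0,15,0,0,0.2,0,0,0,15,0,0,0.22,0,0,0,15,0,0,0.22,0,0,0])

```text
clock: 19.0
position: [0.6724, -0.0174, 0.2577]
ee_rot: [0.701, 0.713, 0.0, 0.0]
ft_force: [0.4, -0.2, -2.9]
grip_width: 0.344
grasp_force: 40.0
```

Call:
step_arm(commands=[15,-0.05,0,0,0,0,0,15,-0.12,0.01,0,0,0,0,15,-0.19,0.03,0,0,0,0,15,-0.25,0.045,0,0,0,0,15,-0.3,0.045,0,0,0,0,15,-0.317,0.045,0,0,0,0,15,-0.317,0.045,-0.03,0,0,0,15,-0.317,0.045,-0.08,0,0,0,15,-0.317,0.045,-0.13,0,0,0,15,-0.317,0.045,-0.16,0,0,0])

```text
clock: 20.25
position: [0.4815, 0.0094, 0.159]
ee_rot: [0.701, 0.713, -0.001, -0.0]
ft_force: [0.0, 0.7, -2.5]
grip_width: 0.337
grasp_force: 40.5
```

Call:
step_arm(commands=[15,0,0,-0.025,0,0,0,15,0,0,-0.04,0,0,0,15,0,0,-0.047,0,0,0,15,0,0,-0.05,0,0,0,15,0,0,-0.052,0,0,0,15,0,0,-0.052,0,0,0,15,0,0,-0.052,0,0,0,15,0,0,-0.052,0,0,0,15,0,0,-0.052,0,0,0,15,0,0,-0.052,0,0,0])

```text
clock: 21.5
position: [0.482, 0.0097, 0.13]
ee_rot: [0.701, 0.713, 0.0, 0.0]
ft_force: [-0.3, -0.3, -3.0]
grip_width: 0.34
grasp_force: 40.6
```

Call:
step_arm(commands=[15,0,0,-0.001,0,0,0,15,0,0,-0.002,0,0,0,15,0,0,-0.002,0,0,0,32,0,0,-0.002,0,0,0,45,0,0,-0.002,0,0,0,65,0,0,-0.002,0,0,0,85,0,0,-0.002,0,0,0,85,0,0,-0.002,0,0,0,85,0,0,0.02,0,0,0,85,0,0,0.05,0,0,0])

```text
clock: 22.75
position: [0.4819, 0.0096, 0.1608]
ee_rot: [0.701, 0.713, -0.0, -0.0]
ft_force: [-0.3, -0.6, 0.1]
grip_width: 0.995
grasp_force: 0.0
```

Call:
step_arm(commands=[85,0,0,0.06,0,0,0,85,0,0,0.12,0,0,0,85,0,0,0.14,0,0,0,85,0.07,-0.05,0.14,0,0,0,85,0.14,-0.1,0.14,0,0,0,85,0.21,-0.15,0.14,0,0,0,75,0.28,-0.19,0.14,0,0,0,75,0.3195,-0.198,0.14,0,0,0,75,0.3195,-0.198,0.14,0,0,0,75,0.3195,-0.198,0.14,0,0,0])

```text
clock: 24.0
position: [0.6732, -0.1091, 0.2437]
ee_rot: [0.701, 0.713, -0.0, -0.0]
ft_force: [-0.5, -0.3, 0.3]
grip_width: 0.878
grasp_force: 0.0
```

Run:
```python
from h import *
im,T=snap("w3")
print(proj("wrist",(.6736,-.1094,.132),T).round(1))
t=camera("top");cv2.imwrite("pics/top2.png",t[:,:,::-1])
a=cv2.resize(im[100:400,120:520],(400,300));b=cv2.resize(t[120:320,200:466],(400,300))
cv2.imwrite("pics/v3.png",np.hstack([a,b])[:,:,::-1])
```

```text
pose [ 0.6732 -0.1091  0.2437] yaw 0.0168
[321.6 196.6]
```

View pics/v3.png

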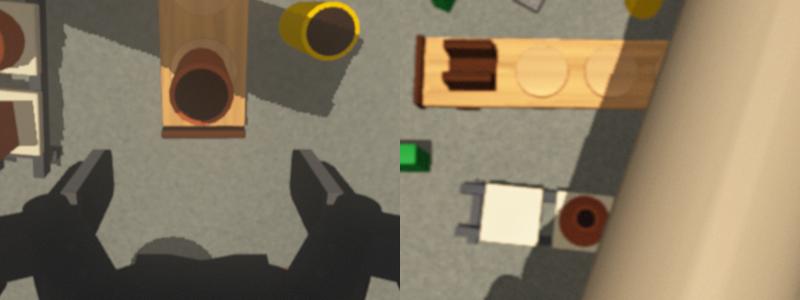

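The wrist view shows the beaker mouth at (321,195), matching the prediction, with the yellow beaker clear to the upper right. The bottle stands on its tile in the top view. Picking the beaker.

Call:
step_arm(commands=[75,0,0,-0.08,0,0,0,75,0,0,-0.16,0,0,0,75,0,0,-0.22,0,0,0,75,0,0,-0.25,0,0,0,75,0,0,-0.26,0,0,0,75,0,0,-0.26,0,0,0,60,0,0,-0.26,0,0,0,52,0,0,-0.26,0,0,0,35,0,0,-0.26,0,0,0,35,0,0,-0.26,0,0,0])

```text
clock: 25.35
position: [0.674, -0.1093, 0.089]
ee_rot: [0.701, 0.713, 0.0, 0.0]
ft_force: [-2.4, -0.2, 5.5]
grip_width: 0.572
grasp_force: 40.8
```

Call:
step_arm(commands=[35,0,0,0,0,0,0,35,0,0,0,0,0,0,35,0,0,0.01,0,0,0,35,0,0,0.04,0,0,0,35,0,0,0.1,0,0,0,35,0,0,0.17,0,0,0,35,0,0,0.23,0,0,0,35,0,0,0.26,0,0,0,35,0,0,0.26,0,0,0,35,0,0,0.26,0,0,0])

```text
clock: 26.6
position: [0.6732, -0.1088, 0.2423]
ee_rot: [0.701, 0.713, -0.001, -0.001]
ft_force: [0.1, -0.4, -2.1]
grip_width: 0.573
grasp_force: 41.7
```

Call:
step_arm(commands=[35,-0.03,0.06,0,0,0,0,35,-0.07,0.14,0,0,0,0,35,-0.1,0.22,0,0,0,0,35,-0.15,0.29,0,0,0,0,35,-0.22,0.33,0,0,0,0,35,-0.28,0.345,0,0,0,0,35,-0.309,0.345,-0.03,0,0,0,35,-0.309,0.345,-0.1,0,0,0,35,-0.309,0.345,-0.16,0,0,0,35,-0.309,0.345,-0.19,0,0,0])

```text
clock: 27.85
position: [0.4864, 0.0974, 0.1269]
ee_rot: [0.701, 0.713, -0.002, -0.001]
ft_force: [0.8, 0.3, -2.6]
grip_width: 0.573
grasp_force: 42.0
```

Call:
step_arm(commands=[35,0,0,-0.03,0,0,0,35,0,0,-0.045,0,0,0,35,0,0,-0.054,0,0,0,35,0,0,-0.058,0,0,0,35,0,0,-0.06,0,0,0,35,0,0,-0.061,0,0,0,35,0,0,-0.061,0,0,0,35,0,0,-0.061,0,0,0,35,0,0,-0.061,0,0,0,35,0,0,-0.061,0,0,0])

```text
clock: 29.1
position: [0.4883, 0.0979, 0.0934]
ee_rot: [0.701, 0.713, 0.0, 0.0]
ft_force: [0.6, -0.7, -1.9]
grip_width: 0.573
grasp_force: 42.0
```

Still hanging about 1.4 mm high. I'll lower, release, rise and swing clear.

Call:
step_arm(commands=[35,0,0,-0.001,0,0,0,35,0,0,-0.002,0,0,0,35,0,0,-0.002,0,0,0,52,0,0,-0.002,0,0,0,65,0,0,-0.002,0,0,0,85,0,0,-0.002,0,0,0,85,0,0,-0.002,0,0,0,85,0,0,0.0,0,0,0,85,0,0,0.02,0,0,0,85,0,0,0.06,0,0,0])

```text
clock: 30.35
position: [0.4879, 0.0976, 0.1299]
ee_rot: [0.701, 0.713, -0.001, -0.0]
ft_force: [1.3, -0.1, -0.6]
grip_width: 0.996
grasp_force: 0.0
```

Call:
step_arm(commands=[85,0,0,0.08,0,0,0,85,0,0,0.16,0,0,0,85,0,0,0.2,0,0,0,85,-0.03,0.08,0.2,0,0,0,85,-0.06,0.16,0.2,0,0,0,85,-0.09,0.24,0.2,0,0,0,85,-0.12,0.32,0.2,0,0,0,85,-0.15,0.4,0.2,0,0,0,85,-0.18,0.5,0.2,0,0,0,85,-0.2,0.55,0.2,0,0,0])

```text
clock: 31.6
position: [0.3664, 0.4309, 0.2499]
ee_rot: [0.7, 0.714, 0.0, -0.0]
ft_force: [1.1, 0.9, 0.2]
grip_width: 0.995
grasp_force: 0.0
```

Run:
```python
from h import *
t=camera("top");s=camera("scene");cv2.imwrite("pics/top3.png",t[:,:,::-1])
a=cv2.resize(s[130:250,190:410],(800,436))[:,:400*2];b=cv2.resize(t[200:310,220:470],(800,352))
v=np.vstack([a,b]);v=cv2.resize(v,(600,591));cv2.imwrite("pics/v4.png",v[:,:,::-1])
for p in((.488,.0973,.135),(.4817,.0094,.165),(.4752,-.0783,.109),(.4689,-.1665,.145)):
    u=proj("top",p);print(u.round(1),"crop",((u-[220,200])*[600/250,240.0/110]+[0,327]).round())
print(get_obs()["clock"])
```

```text
[269.7 260.7] crop [119. 460.]
[322.8 265.5] crop [247. 470.]
[373. 272.] crop [367. 484.]
[429.2 276.9] crop [502. 495.]
31.7
```

View pics/v4.png

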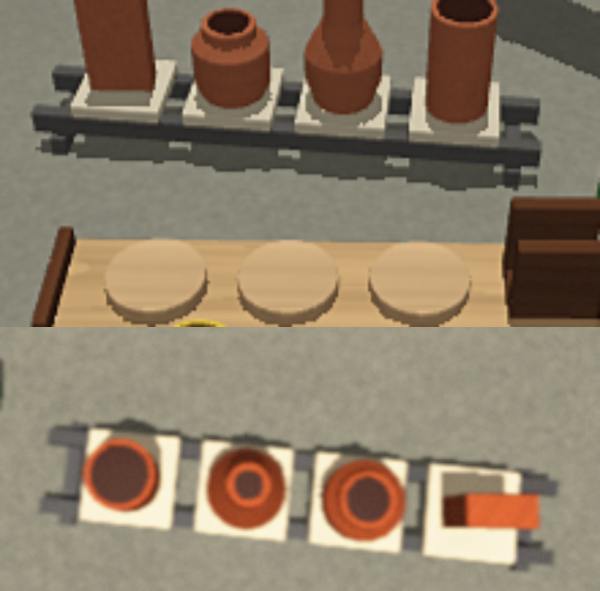

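All four pieces stand upright on their tiles. The tops are at crop pixels (121,475), (247,485), (369,497) and (502,511), within 3 px of the predicted centres once the crop's vertical scale is corrected to 2.4. Handing in.

```bash
python3 -c "
from workcell import *
print(hand_in())"
```

```text
the job is handed in; nothing more can be done
None
```

I moved all four pieces to the kiln rack in reversed order, and in the last camera views each stood upright, released and centred on its tile; I handed the job in at about 32 s, and no verdict was returned.

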